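Nip a pony shoe in the anvil bench's sliding width gauge

ROBOT

A 6-joint arm with a two-finger parallel gripper is mounted at the origin on the work surface. World frame = base frame: x ahead of the robot, y to its left, z up, the work surface at z = 0. Lengths are in m, angles in rad, forces in N, time in s.
With the tool pointing down it reaches from about 0.25 to 0.775 m from the base axis. Payload 4 kg.
Tool frame: the origin (TCP) lies midway between the tips of the shut fingers; the grasp point (between the pads) lies 19 mm behind it; z points along the fingers, y is the line along which they close (so a half turn about z gives the same grasp; the last joint's range is limited). The gripper opens to 94 mm and grips with 3 to 60 N. Pads are 16 mm wide; open, the fingers measure 119 mm over their backs; the gripper's body (75 mm by 177 mm) begins 78 mm behind the grasp point.
Start: joints at [-1.318, 0.087, 1.371, -0, 1.684, -0.103], TCP at [0.192, -0.516, 0.168] pointing down, gripper open.
Joint ranges: [-3.1, 3.1], [-0.76, 2.03], [0.27, 2.55], [-1.08, 4.22], [0.17, 2.65], [-2.57, 2.57]. Speed limits (rad/s): [2.79, 2.79, 3.14, 3.14, 3.14, 3.14].

INTERFACE

Orientations are given as [roll, pitch, yaw] about the fixed x, y, z axes, in that order (R = Rz(yaw) Ry(pitch) Rx(roll)).
In Python, from bench import robot gives the robot as it stands. The module is installed in compiled form; this text tells all that it offers.
- The arm moves only by the tool arm_command, never from a script. Its argument "targets" is a list of rows, each a list of 4 numbers: the shift along the world's x, y, z as a fraction of full scale, then the turn about the world's z as a fraction of full scale. A call has 1 to 8 rows; each row is the pose to reach, as a shift and turn from the pose commanded when the call began; what a row does not reach only later rows make up. Full scale, the value 1, is 0.5 m for a shift and 120 degrees for a turn. A row lasts 1/12 s, in which the tool goes at most 41.7 mm and 7.16 degrees, less where a joint would pass 70% of its speed; a pose out of reach is approached as far as the arm can. A call with a number of a shift or a turn outside -1 to 1 is refused whole. A call with a gripper value outside its range is refused whole. "claw" is the closure, from 0 (fully open) to 1 (shut), set as the call begins (left out, the last holds). The fingers move at their own pace and stop on an object; the grip force is fixed at half the most. Time passes only in rows, so rows that repeat a pose let the fingers close. It gives the time, the measured TCP pose, the force, the opening and the grip force at its end, in the units of the state.
- robot.get_obs(): the state, without advancing time (a new reading comes with each control period).
- robot.snapshot(name): name is "scene" or "top" or "wrist"; returns the picture (420x560x3 uint8, red, green, blue); there is no depth.
- robot.camera_info(name): a dict with "vfov" (degrees; the focal length in pixels is half the picture's height over the tangent of half this angle, whatever the lens; pixels are square), "cx", "cy" (the principal point, pixels), "extrinsics" (4x4, takes a point from camera to world coordinates); the wrist camera has in their place "T_tool_cam" (4x4, takes a point from camera to tool coordinates, whose origin is the TCP and whose axes are the flange's). Camera axes: x right, y up, looking along -z (the intrinsics and any distortion apply to the point x, -y, -z); pixel columns grow to the right and rows downward; lengths in m; the calibration is good to about 2 mm. The wrist camera is an equidistant fisheye: a pixel r from the principal point sees the ray r / f radians off the axis. A picture is of the moment at which its call begins: read the wrist's pose just before it. camera_info takes no time and is no camera call.
- robot.close_job(): hands the job in; it is judged then, once.
The state is a dict: "time": time; "joint_positions": joint angles; "qvel": joint speeds; "joint_torque": joint torques, N m; "tool_pos": TCP position; "ee_rot": TCP orientation; "wrist_force": force on the tool from outside, world axes, zero at the start; "wrist_torque": the same for the moment, N m; "width": finger opening in m; "finger_force": force on a finger pad.
Only numpy, scipy, OpenCV 4.12 (cv2) and the standard library are available. Lean on these libraries where they do the work, as an engineer would, in place of code of your own. Each camera call takes 0.05 s, during which the arm holds its last target. There are 200 camera calls.

TASK

Take the pony shoe with the red paint marks and lay it flat on the cast-iron gauge, between the brass jaw and the sliding steel stop, with its toe pointing away from the light bar and its two straight branches between the jaw faces. Then slide the stop shut, pushing it by its blue leaning handle and not by its jaw, until the shoe is firmly nipped between stop and brass jaw (about 10 N, never above 40 N), and let go so that it stays nipped. Leave the other tools and the plain shoe where they lie.

Things in the scene. Friction and masses are not known exactly. Their poses are not given: they have to be found in the camera images.
- gauge: fixed dark iron plate 280 (x) by 300 (y) by 25 mm thick, origin at its underside's centre; yaw varies; its x points to the robot's left, y along the slot to the robot. A grey light bar 14 mm thick runs along y over the stop's handle at x = +75, axis 190 mm above the underside: a vertical gripper cannot reach the handle. Its posts: x = +130, y = +-140 mm
- fixed_jaw: brass jaw fixed on the plate: 100 (x) by 20 (y) by 25 mm high, origin at the centre of its underside at plate x = -20, y = +95 mm, on the plate's top
- jaw_face (a point): centre of the brass jaw's face that looks at the stop (its normal is plate -y), 12.5 mm above the plate's top
- stop (a joint): the steel stop's travel along plate +y in m: larger is more closed; 0 leaves 170 mm between the jaw faces, so 0.060 leaves 110 mm. The slide drags with about 6 N of friction wherever it is and stays where it is left
- stop_face (a point): centre of the stop's jaw face that looks at the brass jaw (normal plate +y); this jaw is 100 (x) by 16 (y) by 25 mm high like the brass one
- stop_jaw: the stop's bright steel jaw and the arm that joins it to the handle block: jaw 100 by 16 by 25 mm high at plate x -70 to +30, origin on the plate's top at the middle of its 16 mm thickness at plate x = 0; moves with the stop; not to be pushed on
- stop_handle (a point): point to grip on the stop's blue handle, a bar 22 by 16 mm (16 mm along plate y, the pinch direction) and 66 mm long that leans 35 degrees from vertical, its top towards plate -x (the robot's right); the point is on the bar's axis, 24 mm from its top end and about 48 mm above the plate's top
- marked_shoe: bright steel U-shaped pony shoe, red paint on toe and heels: 110 mm wide, 110 mm long, bar 18 mm wide, 10 mm thick, about 0.3 kg. Origin on the underside at the centre of the toe's half circle (outer radius 55); toe at own x = -55 mm (bar's middle at x = -46, y = 0); straight parallel branches from x = 0 to +55 mm, outer sides at y = +-55
- plain_shoe: like it but without paint, 98 mm wide and 99 mm long, same frame; leave alone
- mallet: stubby copper mallet with a wooden handle, 180 mm long, 42 mm high; leave alone
- creaser: red-handled steel creaser, 220 mm long, 18 mm high; leave alone
- hoof_pad: grey rubber hoof pad 125 by 120 by 7 mm; leave alone
- rasp: hoof rasp 360 mm long, 25 mm high; leave alone
There are look-alikes about, which are no part of the job. Leave any orange or turquoise look-alike of the marked_shoe alone.

How it is judged:
By the outcome, as a careful person would: the job done as asked, in the order asked, and still so for the second after the job is handed in, with the robot touching nothing.
It also fails if it takes over 69 s, if anything falls off the work surface, if the arm or the gripper's body presses on something with over 40 N, if the wrist force passes 120 N, or if a joint passes its speed limit or range.

## Working session

There is one attempt and no reset: what is moved stays moved. The work goes in short steps, Python scripts to look and compute and a tool call to move; the robot and the scene stay as the last step left them, time stands still between calls to the robot, and variables do not carry over. Pictures are saved under pics/ and viewed, at most 10 in all, crops included, and the job is handed in when it is done.

Besides the shell and the picture viewer there is one more tool, called after "Call:" by a JSON object that holds its "api" and its "payload". arm_command: Moves the arm, as the interface text tells. Shift numbers are shares of 0.5 m and turn numbers shares of 120 degrees, none past 1 either way. Its arguments: {"type":"object","properties":{"targets":{"type":"array"},"claw":{"type":"number"}},"required":["targets"]}

```bash
mkdir -p pics
cat > h.py <<'E'
import numpy as np,cv2
from bench import robot
def save(n,f,crop=None,s=1):
    im=robot.snapshot(n)[:,:,::-1]
    cv2.imwrite('pics/raw_'+f,im)
    if crop: im=im[crop[1]:crop[3],crop[0]:crop[2]]
    cv2.imwrite('pics/'+f,cv2.resize(im,None,fx=s,fy=s,interpolation=cv2.INTER_CUBIC))
E
python3 - <<'E'
from h import *
np.set_printoptions(precision=4,suppress=True)
for n in("scene","top","wrist"):print(n,robot.camera_info(n))
print(robot.get_obs())
a=robot.snapshot("scene");b=robot.snapshot("top");c=robot.snapshot("wrist")
for n,i in zip("abc",(a,b,c)):cv2.imwrite(f'pics/{n}0.png',i[:,:,::-1])
for n,i in zip("ab",(a,b)):cv2.imwrite(f'pics/{n}1.png',cv2.resize(i[:,:,::-1],(800,600),interpolation=cv2.INTER_CUBIC))
E
```

```text
scene {'vfov': 46.20303221893817, 'cx': 278.857427674311, 'cy': 213.88560207177517, 'extrinsics': array([[-0.7297, -0.5202,  0.4438,  1.1385],
       [ 0.6838, -0.5494,  0.4802,  0.6194],
       [-0.006 ,  0.6539,  0.7566,  1.074 ],
       [ 0.    ,  0.    ,  0.    ,  1.    ]])}
top {'vfov': 47.513571305384, 'cx': 276.07445268532535, 'cy': 211.8285088780738, 'extrinsics': array([[-0.0094,  0.99  , -0.1407,  0.3264],
       [-0.9999, -0.0079,  0.0116, -0.0274],
       [ 0.0104,  0.1408,  0.99  ,  1.5219],
       [ 0.    ,  0.    ,  0.    ,  1.    ]])}
wrist {'vfov': 65.70646984690485, 'cx': 277.51382427857646, 'cy': 203.74063672150427, 'T_tool_cam': array([[-0.0005,  0.9627,  0.2705,  0.0793],
       [ 1.    ,  0.0005,  0.0003,  0.0008],
       [ 0.0002,  0.2705, -0.9627, -0.2156],
       [ 0.    ,  0.    ,  0.    ,  1.    ]])}
{'time': 0.0, 'joint_positions': array([-1.3181,  0.088 ,  1.3722, -0.    ,  1.6836, -0.1031]), 'qvel': array([-0.0013,  0.0006,  0.0005, -0.0015,  0.0015, -0.0014]), 'joint_torque': array([  0.0001, -34.0182, -30.2425,   0.0717,   0.0331,  -0.0002]), 'tool_pos': array([ 0.1914, -0.5149,  0.1671]), 'ee_rot': array([-3.1394, -0.0002,  0.3558]), 'wrist_force': array([ 0.2178,  1.4049, -0.684 ]), 'wrist_torque': array([-0.0145,  0.0388,  0.031 ]), 'finger_force': 0.0, 'width': 0.09401113064377577}
```

View pics/b1.png

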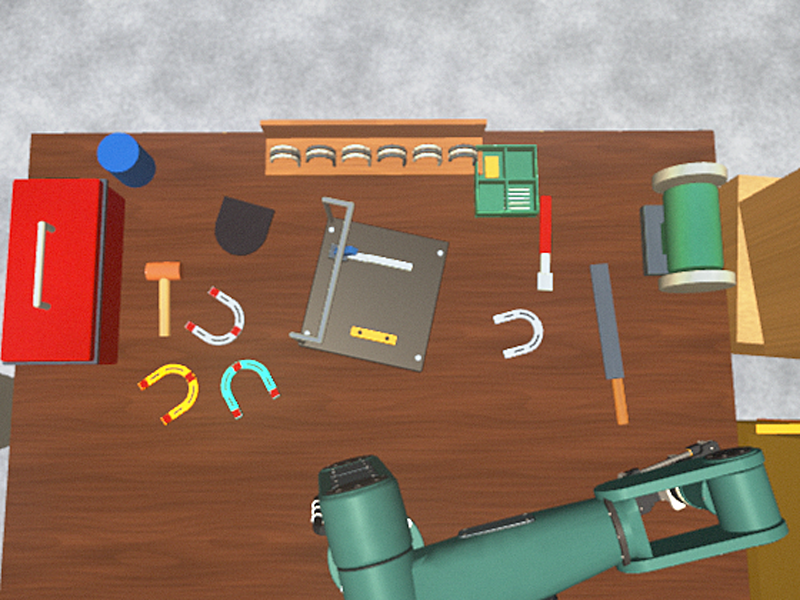

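View pics/a1.png

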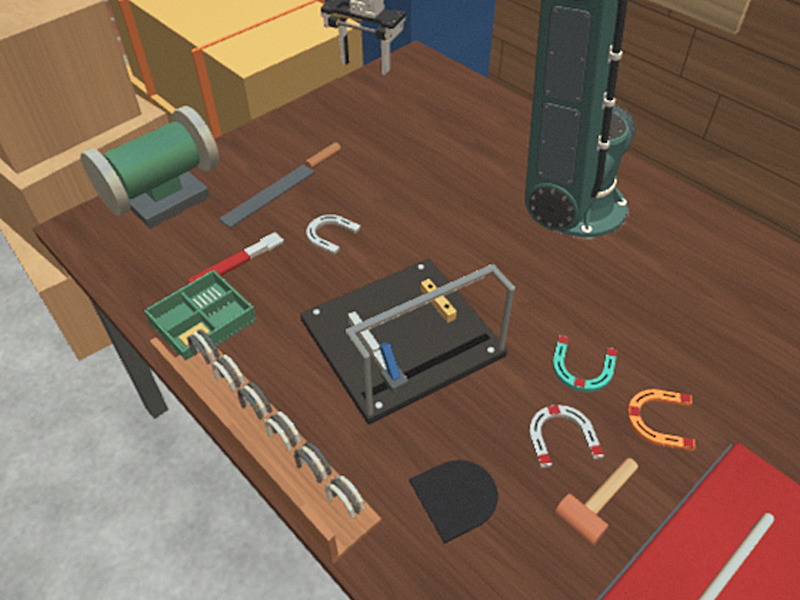

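The top view, in 800x600 pixels, has three shoes with red marks:
- (213,318): bright steel with red paint. This fits the description.
- (250,388): turquoise, a look-alike.
- (168,392): orange, a look-alike.

The unpainted steel shoe at (518,333) is the plain one. The gauge is at about (375,295), with the handle under the light bar near (342,252). Next I'll take enlarged crops to confirm the shoe and measure.

Run:
```python
import cv2,numpy as np
a=cv2.imread('pics/a0.png');b=cv2.imread('pics/b0.png')
def c(i,x,y,w,h,s):return cv2.resize(i[y:y+h,x:x+w],None,fx=s,fy=s,interpolation=cv2.INTER_CUBIC)
A=c(b,205,135,115,130,3.4782609);A=cv2.resize(A,(400,452))
B=c(a,205,175,160,125,1);B=cv2.resize(B,(400,312))
cv2.imwrite('pics/g1.png',cv2.resize(b[135:265,205:320],None,fx=4.6,fy=4.6,interpolation=cv2.INTER_CUBIC))
cv2.imwrite('pics/g2.png',cv2.resize(a[175:300,205:365],None,fx=4.8,fy=4.8,interpolation=cv2.INTER_CUBIC))
S=np.hstack([cv2.resize(b[190:300,90:200],(400,400),interpolation=cv2.INTER_CUBIC),cv2.resize(a[230:340,365:475],(400,400),interpolation=cv2.INTER_CUBIC)])
cv2.imwrite('pics/s1.png',S)
```

```text
(no output)
```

View pics/g1.png

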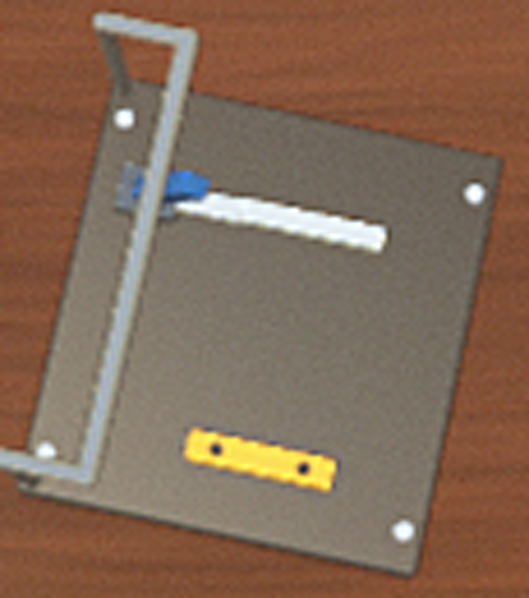

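View pics/g2.png

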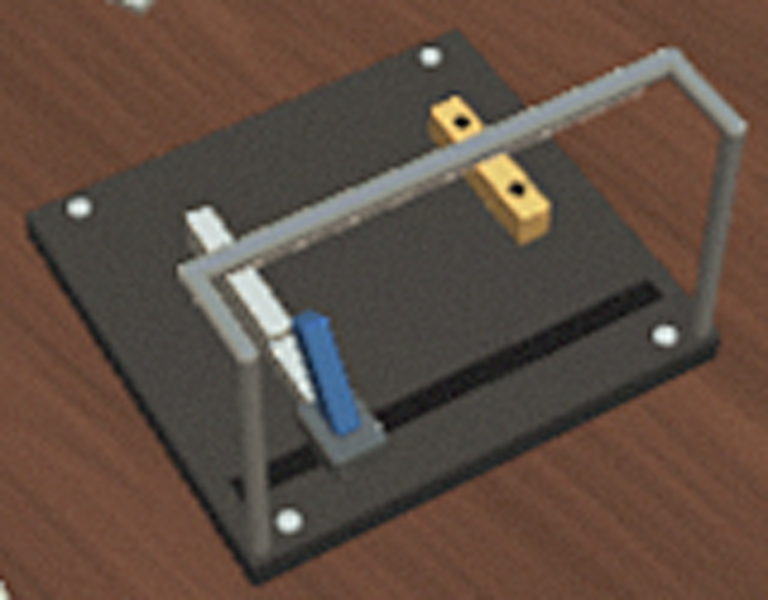

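View pics/s1.png

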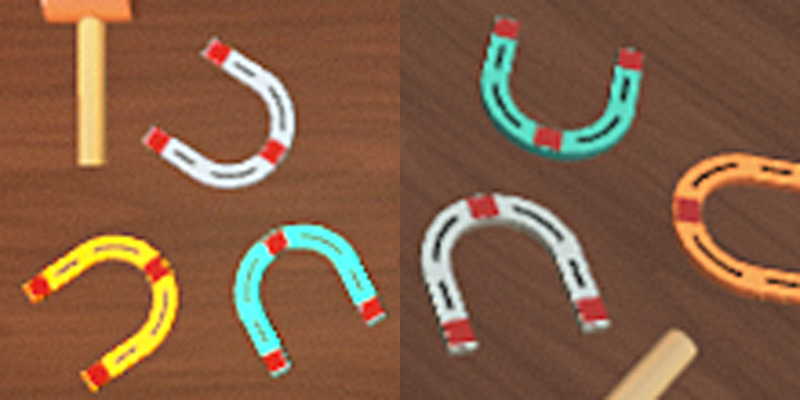

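The enlarged crop confirms it. The marked shoe is the bright steel one, with red toe paint at (272,151) and red heels at (214,50) and (157,138). The other two painted shoes are orange and turquoise. Now I'll triangulate.

```bash
cat >> h.py <<'E'
np.set_printoptions(precision=4,suppress=True)
def ray(cam,u,v):
    c=robot.camera_info(cam);f=210/np.tan(np.radians(c['vfov']/2))
    d=np.array([(u-c['cx'])/f,-(v-c['cy'])/f,-1]);E=c['extrinsics']
    d=E[:3,:3]@d;return E[:3,3],d/np.linalg.norm(d)
def tri(rs):
    A=np.zeros((3,3));b=np.zeros(3)
    for o,d in rs:
        P=np.eye(3)-np.outer(d,d);A+=P;b+=P@o
    p=np.linalg.solve(A,b);return p,max(np.linalg.norm((np.eye(3)-np.outer(d,d))@(p-o)) for o,d in rs)
def px(x,y,s,x0,y0):return (x+.5)/s-.5+x0,(y+.5)/s-.5+y0
E
python3 - <<'E'
from h import *
G={'sc++':((123,118),(288,520)),'sc+-':((475,193),(79,207)),'sc--':((403,530),(430,56)),'sc-+':((46,451),(665,335)),
'barfar':((187,38),(190,270)),'barnear':((88,475),(672,55)),'htop':((197,183),(311,322)),
'jawscrL':((216,450),(516,189)),'jawscrR':((304,469),(461,121)),'stopRend':((383,238),(200,214)),
'c++':((115,80),(258,572)),'c+-':((500,160),(28,217)),'c--':((413,577),(458,32)),'c-+':((20,487),(718,340))}
W={}
for k,(a,b) in G.items():
    p,e=tri([ray('top',*px(*a,4.6,205,135)),ray('scene',*px(*b,4.8,205,175))]);W[k]=p;print(k,p,round(e,4))
S={'toe':((272,151),(83,207)),'hA':((214,50),(192,311)),'hB':((157,138),(59,333))}
s=400/110
for k,(a,b) in S.items():
    p,e=tri([ray('top',*px(*a,s,90,190)),ray('scene',*px(*b,s,365,230))]);W[k]=p;print(k,p,round(e,4))
C=np.mean([W[k] for k in W if k[:2]=='sc' ],0)
ey=(W['sc-+']+W['sc--']-W['sc++']-W['sc+-'])/1 # unsure
a=W['sc++']-W['sc-+'];b=W['sc+-']-W['sc--'];v=-(a+b);v[2]=0;v/=np.linalg.norm(v)
y=v;x=np.array([-y[1],y[0],0])
x=-x if x[1]<0 else x
print('C',C,'y',y,'x',x,'yaw',np.arctan2(x[1],x[0]))
for k,p in W.items(): d=p-C;print(k,np.array([d@x,d@y,p[2]])*1000)
E
```

```text
sc++ [0.707  0.0973 0.0275] 0.0002
sc+- [ 0.6515 -0.1471  0.0265] 0.0009
sc-- [ 0.4178 -0.0937  0.0266] 0.0008
sc-+ [0.4737 0.1498 0.0264] 0.0012
barfar [0.7154 0.0437 0.1943] 0.0002
barnear [0.442  0.1049 0.1936] 0.0016
htop [0.6442 0.0445 0.0915] 0.0028
jawscrL [0.4716 0.0321 0.0498] 0.0003
jawscrR [ 0.458  -0.0268  0.0505] 0.0006
stopRend [ 0.6152 -0.081   0.0476] 0.002
c++ [0.7362 0.1046 0.0178] 0.0012
c+- [ 0.6758 -0.1653  0.0217] 0.0012
c-- [ 0.3863 -0.1005  0.0205] 0.0006
c-+ [0.4497 0.1686 0.0181] 0.0015
toe [0.4818 0.3101 0.0109] 0.0005
hA [0.5447 0.3869 0.0571] 0.0406
hB [ 0.5236  0.3846 -0.0191] 0.0425
C [0.5625 0.0016 0.0267] y [-0.9752  0.2213  0.    ] x [ 0.2213  0.9752 -0.    ] yaw 1.3476399150296274
sc++ [ 125.3041 -119.7419   27.4637]
sc+- [-125.3041 -119.7122   26.4651]
sc-- [-124.9299  120.0113   26.5802]
sc-+ [124.9299 119.4428  26.396 ]
barfar [  74.8961 -139.8171  194.2722]
barnear [ 74.1142 140.3304 193.6246]
htop [ 59.9694 -70.2006  91.5017]
jawscrL [ 9.6338 95.3713 49.7542]
jawscrR [-50.7901  95.6186  50.545 ]
stopRend [-68.9108 -69.6964  47.6198]
c++ [ 138.8814 -146.6458   17.82  ]
c+- [-137.6556 -147.4571   21.6656]
c-- [-138.5388  149.2553   20.5433]
c-+ [137.947  146.9595  18.135 ]
toe [283.0156 147.0171  10.8897]
hA [371.7727 102.6504  57.1028]
hB [364.9036 122.7191 -19.1466]
```

Measured: the plate's centre is at (0.5625, 0.0016) and its yaw is 1.348. The handle top is at plate (60,-70) mm, z about 0.092, under the bar. I'll correct the swapped heel pairing, then move above the shoe.

Run:
```python
from h import *
S={'toe':((272,151),(83,207)),'hA':((214,50),(59,333)),'hB':((157,138),(192,311))}
s=400/110;W={}
for k,(a,b) in S.items():
    W[k],e=tri([ray('top',*px(*a,s,90,190)),ray('scene',*px(*b,s,365,230))]);print(k,W[k],round(e,4))
h=(W['hA']+W['hB'])/2;d=(h-W['toe'])[:2];print('len',np.linalg.norm(d),'w',np.linalg.norm(W['hA']-W['hB']),'th',np.arctan2(d[1],d[0]))
u=d/np.linalg.norm(d);print('origin',W['toe'][:2]+.046*u)
```

```text
toe [0.4818 0.3101 0.0109] 0.0005
hA [0.5713 0.3619 0.0138] 0.0001
hB [0.4937 0.4107 0.0115] 0.0009
len 0.09153220059949699 w 0.0916967343671315 th 0.9833688394403769
origin [0.5072 0.3484]
```

Call:
{"api": "arm_command", "payload": {"targets": [[0,0,0.06,0],[0,0,0.14,0],[0,0.05,0.22,0.05],[0.02,0.1,0.26,0.1],[0.05,0.2,0.26,0.15],[0.1,0.3,0.26,0.2],[0.13,0.38,0.26,0.26],[0.16,0.46,0.26,0.32]], "claw": 0}}

```text
time: 0.82
tool_pos: [0.2622, -0.3087, 0.2981]
ee_rot: [3.141, -0.0, 1.03]
wrist_force: [0.8, -0.1, 0.1]
width: 0.0944
finger_force: 0.0
```

Call:
{"api": "arm_command", "payload": {"targets": [[0.05,0.07,0,0.055],[0.1,0.14,0,0.11],[0.13,0.21,0,0.165],[0.16,0.28,0,0.22],[0.19,0.35,0,0.275],[0.22,0.42,0,0.33],[0.24,0.5,0,0.385],[0.26,0.58,0,0.44]]}}

```text
time: 1.48
tool_pos: [0.392, -0.0186, 0.298]
ee_rot: [-3.141, -0.0, 1.951]
wrist_force: [1.1, -0.7, 0.8]
width: 0.0937
finger_force: 0.0
```

Call:
{"api": "arm_command", "payload": {"targets": [[0.03,0.08,0,0.055],[0.05,0.16,0,0.11],[0.08,0.24,0,0.165],[0.1,0.32,0,0.22],[0.12,0.4,0,0.27],[0.14,0.5,-0.03,0.29],[0.16,0.61,-0.08,0.29],[0.16,0.61,-0.1,0.29]]}}

```text
time: 2.15
tool_pos: [0.4725, 0.288, 0.2487]
ee_rot: [3.139, 0.001, 2.556]
wrist_force: [0.7, -0.0, -0.6]
width: 0.094
finger_force: 0.0
```

Call:
{"api": "arm_command", "payload": {"targets": [[0,0,-0.08,0],[0,0,-0.1,0],[0,0,-0.1,0],[0,0,-0.1,0]]}}

```text
time: 2.48
tool_pos: [0.472, 0.2839, 0.1989]
ee_rot: [-3.141, -0.0, 2.553]
wrist_force: [0.3, -0.8, 0.4]
width: 0.0939
finger_force: 0.0
```

Run:
```python
from h import *
o=robot.get_obs();print(o['time'],o['tool_pos'],o['ee_rot'],o['joint_positions'])
save('wrist','w1.png',None,1.4)
```

```text
2.4833 [0.472  0.2839 0.1989] [-3.1412 -0.      2.5528] [ 0.4387  0.0855  1.3125 -0.0002  1.7439 -0.5433]
```

View pics/w1.png

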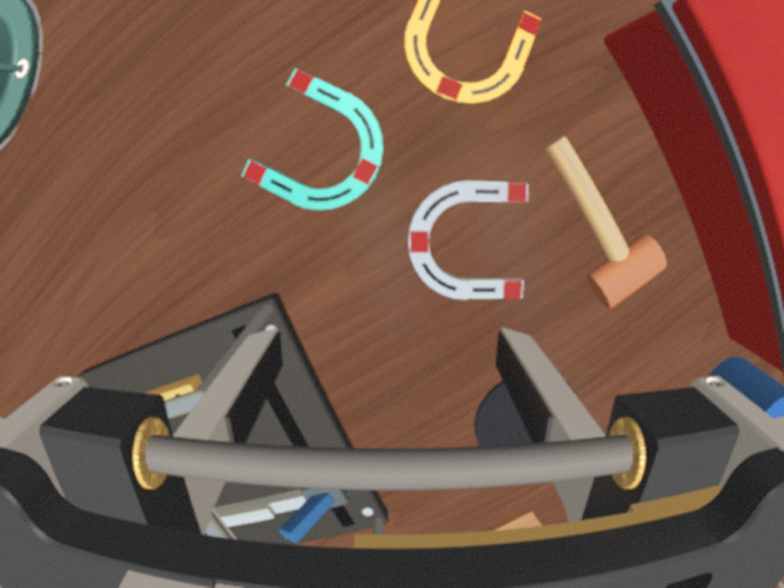

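The wrist view shows the marked steel shoe with its toe paint at (420,242) and heels at (518,192) and (513,290), clear of the mallet and the turquoise shoe. I'll cross-check with this third ray.

```bash
cat >> h.py <<'E'
from scipy.spatial.transform import Rotation as Ro
def wray(o,u,v):
    c=robot.camera_info('wrist');f=210/np.tan(np.radians(c['vfov']/2))
    a,b=u-c['cx'],v-c['cy'];r=np.hypot(a,b);t=r/f
    d=np.array([np.sin(t)*a/r,-np.sin(t)*b/r,-np.cos(t)]);T=c['T_tool_cam']
    R=Ro.from_euler('xyz',o['ee_rot']).as_matrix()
    return R@T[:3,3]+o['tool_pos'],R@T[:3,:3]@d
E
python3 - <<'E'
from h import *
o=robot.get_obs();s=400/110
T={'toe':((272,151),(83,207),(420,242)),'hA':((214,50),(59,333),(513,290)),'hB':((157,138),(192,311),(518,192))}
P={}
for k,(a,b,w) in T.items():
    O,d=wray(o,*px(*w,1.4,0,0));P[k]=O+d*(0.010-O[2])/d[2]
    q,e=tri([ray('top',*px(*a,s,90,190)),ray('scene',*px(*b,s,365,230)),(O,d)]);print(k,P[k],q,round(e,4))
h=(P['hA']+P['hB'])/2;d=(h-P['toe'])[:2];print(np.arctan2(d[1],d[0]),np.linalg.norm(d),np.linalg.norm(P['hA']-P['hB']))
E
```

```text
toe [0.4857 0.3105 0.01  ] [0.4832 0.3104 0.013 ] 0.0019
hA [0.5738 0.3602 0.01  ] [0.5715 0.3612 0.0144] 0.0014
hB [0.496  0.4115 0.01  ] [0.4945 0.4108 0.0127] 0.0012
0.9922053443036802 0.09000261919618516 0.09322270492739372
```

Call:
{"api": "arm_command", "payload": {"targets": [[0.012,0.026,-0.05,0],[0.023,0.053,-0.12,0],[0.023,0.053,-0.19,0],[0.023,0.053,-0.25,0],[0.023,0.053,-0.3,0],[0.023,0.053,-0.34,0],[0.023,0.053,-0.37,0],[0.023,0.053,-0.38,0]], "claw": 0.4}}

```text
time: 3.2
tool_pos: [0.4845, 0.3104, 0.0089]
ee_rot: [3.141, 0.001, 2.552]
wrist_force: [-0.2, 0.3, -0.8]
width: 0.0566
finger_force: 0.0
```

Call:
{"api": "arm_command", "payload": {"targets": [[0,0,-0.006,0],[0,0,-0.008,0],[0,0,-0.008,0]]}}

```text
time: 3.45
tool_pos: [0.4852, 0.3116, 0.0067]
ee_rot: [3.138, 0.002, 2.553]
wrist_force: [-0.4, -0.6, 0.2]
width: 0.0562
finger_force: 0.0
```

Call:
{"api": "arm_command", "payload": {"targets": [[0,0,-0.005,0],[0,0,-0.005,0]]}}

```text
time: 3.62
tool_pos: [0.4842, 0.3113, 0.0029]
ee_rot: [3.14, 0.001, 2.553]
wrist_force: [-0.3, -0.1, 0.2]
width: 0.0564
finger_force: 0.0
```

Call:
{"api": "arm_command", "payload": {"targets": [[0,0,0,0],[0,0,0,0],[0,0,0,0],[0,0,0,0],[0,0,0,0],[0,0,0,0]], "claw": 1}}

```text
time: 4.12
tool_pos: [0.4834, 0.311, 0.0018]
ee_rot: [-3.142, -0.0, 2.554]
wrist_force: [0.8, -0.7, 0.1]
width: 0.0193
finger_force: 0.0
```

Call:
{"api": "arm_command", "payload": {"targets": [[0,0,0.02,0],[0,0,0.06,0],[0,0,0.14,0],[0,0,0.22,0],[0,0,0.3,0],[0,0,0.38,0],[0,0,0.42,0],[0,0,0.42,0]]}}

```text
time: 4.78
tool_pos: [0.4862, 0.3125, 0.2204]
ee_rot: [3.129, 0.007, 2.554]
wrist_force: [-0.4, -0.4, 0.0]
width: 0.0004
finger_force: 0.0
```

Run:
```python
from h import *
o=robot.get_obs();print(o)
save('wrist','w2.png',None,1.4)
```

```text
{'time': 4.7833, 'joint_positions': array([ 0.4731,  0.1338,  1.2174,  0.0001,  1.7762, -0.5098]), 'qvel': array([-0.0023,  0.0343,  0.1086,  0.0002, -0.0521,  0.0017]), 'joint_torque': array([ -0.1497, -32.9867, -28.456 ,   0.0454,   0.2801,  -0.0017]), 'tool_pos': array([0.4862, 0.3125, 0.2204]), 'ee_rot': array([3.1292, 0.0068, 2.5536]), 'wrist_force': array([-0.437 , -0.447 ,  0.0166]), 'wrist_torque': array([ 0.0225, -0.0749, -0.0608]), 'finger_force': 0.0, 'width': 0.0003688722906186308}
```

View pics/w2.png

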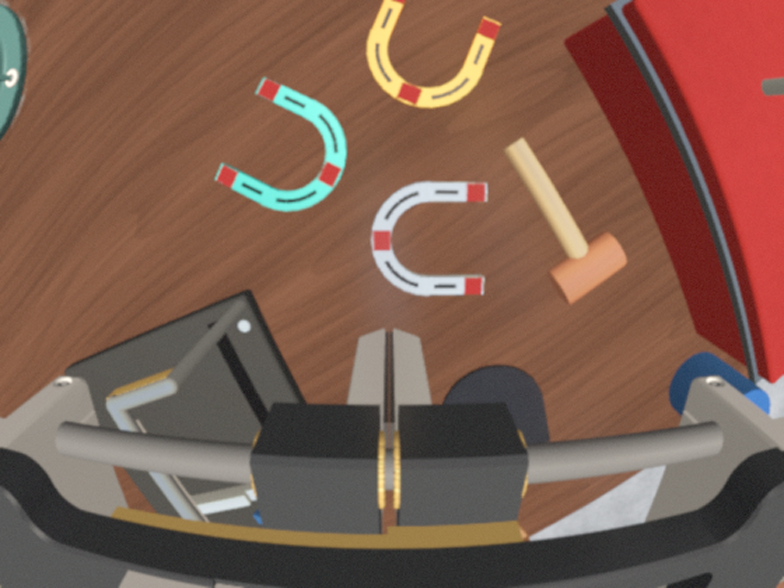

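The lift began before the fingers reached the bar. They were still at 19 mm, so they came up empty. In this view the shoe's toe is at (382,240) and its heels at (477,192) and (475,286), seemingly unmoved. I'll re-measure it and redo the grasp with more closing rows.

Run:
```python
from h import *
o=robot.get_obs();P=[]
for w in((382,240),(477,192),(475,286)):
    O,d=wray(o,*px(*w,1.4,0,0));P.append(O+d*(0.010-O[2])/d[2])
d=(P[1]+P[2])/2-P[0];print(P,np.arctan2(d[1],d[0]))
```

```text
[array([0.4801, 0.3094, 0.01  ]), array([0.491, 0.409, 0.01 ]), array([0.568 , 0.3597, 0.01  ])] 0.9882813446758777
```

Call:
{"api": "arm_command", "payload": {"targets": [[0,0,-0.06,0],[0,0,-0.14,0],[0,0,-0.22,0],[0,0,-0.28,0],[0,0,-0.33,0],[0,0,-0.37,0],[0,0,-0.39,0],[0,0,-0.39,0]], "claw": 0.4}}

```text
time: 5.5
tool_pos: [0.48, 0.3092, 0.0119]
ee_rot: [-3.133, -0.005, 2.554]
wrist_force: [-0.5, -0.2, -0.9]
width: 0.0503
finger_force: 0.0
```

Call:
{"api": "arm_command", "payload": {"targets": [[0,0,-0.015,0],[0,0,-0.03,0],[0,0,-0.03,0],[0,0,-0.03,0]]}}

```text
time: 5.83
tool_pos: [0.4837, 0.3112, 0.0023]
ee_rot: [3.141, 0.0, 2.554]
wrist_force: [0.4, -0.1, -0.9]
width: 0.0566
finger_force: 0.0
```

Call:
{"api": "arm_command", "payload": {"targets": [[0,0,0,0],[0,0,0,0],[0,0,0,0],[0,0,0,0],[0,0,0,0],[0,0,0,0],[0,0,0,0],[0,0,0,0]], "claw": 1}}

```text
time: 6.5
tool_pos: [0.4834, 0.311, 0.0018]
ee_rot: [3.142, -0.0, 2.554]
wrist_force: [0.0, 0.3, -0.8]
width: 0.0064
finger_force: 0.0
```

Call:
{"api": "arm_command", "payload": {"targets": [[0,0,0,0],[0,0,0,0],[0,0,0,0],[0,0,0,0]]}}

```text
time: 6.83
tool_pos: [0.4835, 0.311, 0.0018]
ee_rot: [3.142, 0.0, 2.554]
wrist_force: [-0.5, -0.6, -0.8]
width: 0.0005
finger_force: 0.0
```

Run:
```python
from h import *
save('wrist','w3.png',(150,60,450,300),2.6)
a=robot.snapshot('scene');cv2.imwrite('pics/sc3.png',cv2.resize(a[200:350,330:500,::-1],None,fx=4,fy=4,interpolation=cv2.INTER_CUBIC))
i=cv2.imread('pics/w3.png');j=cv2.imread('pics/sc3.png');h=500
r=np.hstack([cv2.resize(i,(400,320)),cv2.resize(j,(400,353))[:320]]);cv2.imwrite('pics/m3.png',r)
```

```text
(no output)
```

View pics/m3.png

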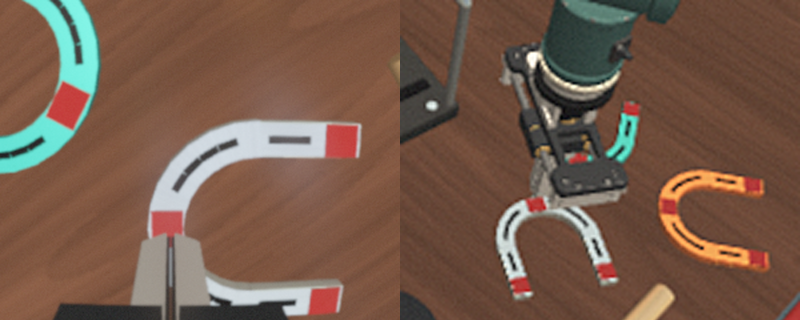

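The left crop shows the shut fingertips over the toe patch at (168,225). The shoe hasn't moved and no force is felt, so the tips must be standing above the bar, despite the reported z of 0.002. I'll feel downward in small steps with the fingers shut.

Call:
{"api": "arm_command", "payload": {"targets": [[0,0,-0.004,0],[0,0,-0.004,0]]}}

```text
time: 7.1
tool_pos: [0.4832, 0.3109, -0.0006]
ee_rot: [-3.141, -0.0, 2.554]
wrist_force: [-0.2, 0.4, -0.1]
width: 0.0004
finger_force: 0.0
```

Call:
{"api": "arm_command", "payload": {"targets": [[0,0,-0.004,0],[0,0,-0.004,0]]}}

```text
time: 7.27
tool_pos: [0.4832, 0.3109, -0.0027]
ee_rot: [-3.141, -0.0, 2.554]
wrist_force: [-0.1, 0.2, -0.2]
width: 0.0004
finger_force: 0.0
```

Run:
```python
from h import *
print(robot.get_obs())
```

```text
{'time': 7.2667, 'joint_positions': array([ 0.473 ,  0.2355,  1.5482,  0.    ,  1.3585, -0.5097]), 'qvel': array([ 0.0002, -0.0015, -0.0033, -0.0002,  0.005 , -0.0003]), 'joint_torque': array([ -0.0057, -38.1765, -28.1541,   0.0571,   0.001 ,   0.0008]), 'tool_pos': array([ 0.4832,  0.3109, -0.0027]), 'ee_rot': array([-3.141 , -0.0004,  2.5535]), 'wrist_force': array([-0.0887,  0.2029, -0.1759]), 'wrist_torque': array([-0.0144, -0.1246, -0.031 ]), 'finger_force': 0.0, 'width': 0.000436974703716264}
```

Call:
{"api": "arm_command", "payload": {"targets": [[0,0,-0.004,0],[0,0,-0.008,0],[0,0,-0.008,0]]}}

```text
time: 7.52
tool_pos: [0.4831, 0.3108, -0.0068]
ee_rot: [-3.141, -0.0, 2.554]
wrist_force: [-0.0, -0.5, -0.2]
width: 0.0005
finger_force: 0.0
```

Call:
{"api": "arm_command", "payload": {"targets": [[0,0,-0.004,0],[0,0,-0.004,0]]}}

```text
time: 7.68
tool_pos: [0.4832, 0.3109, -0.0086]
ee_rot: [-3.141, -0.0, 2.554]
wrist_force: [-0.8, -0.1, -0.1]
width: 0.0002
finger_force: 0.0
```

Call:
{"api": "arm_command", "payload": {"targets": [[0,0,-0.004,0],[0,0,-0.004,0]]}}

```text
time: 7.85
tool_pos: [0.4832, 0.3109, -0.0106]
ee_rot: [-3.141, -0.0, 2.554]
wrist_force: [-0.8, 0.5, -1.0]
width: 0.0003
finger_force: 0.0
```

Call:
{"api": "arm_command", "payload": {"targets": [[0,0,-0.005,0],[0,0,-0.005,0]]}}

```text
time: 8.02
tool_pos: [0.4832, 0.3109, -0.0132]
ee_rot: [-3.141, -0.0, 2.554]
wrist_force: [-1.1, -0.4, -0.5]
width: 0.0006
finger_force: 0.0
```

Call:
{"api": "arm_command", "payload": {"targets": [[0,0,-0.005,0],[0,0,-0.005,0]]}}

```text
time: 8.18
tool_pos: [0.4832, 0.3109, -0.0157]
ee_rot: [-3.141, -0.0, 2.554]
wrist_force: [-0.7, 0.4, -0.1]
width: 0.0004
finger_force: 0.0
```

Call:
{"api": "arm_command", "payload": {"targets": [[0,0,-0.005,0],[0,0,-0.005,0]]}}

```text
time: 8.35
tool_pos: [0.4832, 0.3109, -0.0182]
ee_rot: [-3.141, -0.0, 2.554]
wrist_force: [0.8, -0.2, 0.5]
width: 0.0004
finger_force: 0.0
```

Call:
{"api": "arm_command", "payload": {"targets": [[0,0,-0.004,0],[0,0,-0.004,0]]}}

```text
time: 8.52
tool_pos: [0.4832, 0.3109, -0.0201]
ee_rot: [-3.141, -0.0, 2.554]
wrist_force: [-0.0, 0.2, 0.4]
width: 0.0008
finger_force: 0.0
```

Call:
{"api": "arm_command", "payload": {"targets": [[0,0,-0.005,0],[0,0,-0.005,0]]}}

```text
time: 8.68
tool_pos: [0.4832, 0.3109, -0.0227]
ee_rot: [-3.141, -0.0, 2.554]
wrist_force: [0.4, -0.2, -0.1]
width: 0.0004
finger_force: 0.0
```

Call:
{"api": "arm_command", "payload": {"targets": [[0,0,-0.005,0],[0,0,-0.005,0]]}}

```text
time: 8.85
tool_pos: [0.4832, 0.3109, -0.0252]
ee_rot: [-3.141, -0.0, 2.554]
wrist_force: [0.4, 0.9, -0.7]
width: 0.0007
finger_force: 0.0
```

Call:
{"api": "arm_command", "payload": {"targets": [[0,0,-0.005,0],[0,0,-0.005,0]]}}

```text
time: 9.02
tool_pos: [0.4838, 0.3112, -0.0268]
ee_rot: [3.141, 0.0, 2.554]
wrist_force: [1.0, 0.2, 2.8]
width: 0.0004
finger_force: 1.2
```

Run:
```python
from h import *
o=robot.get_obs();print(o['tool_pos'],o['wrist_force'],o['joint_torque'])
im=robot.snapshot('wrist');cv2.imwrite('pics/raw_w4.png',im[:,:,::-1])
for f in('raw_w3','raw_w4'):
    i=cv2.imread(f'pics/{f}.png').astype(int);m=((i[:,:,2]>150)&(i[:,:,1]<90)&(i[:,:,0]<90)).astype(np.uint8);m[:,450:]=0
    n,l,s,c=cv2.connectedComponentsWithStats(m)
    for k in range(1,n):
        if s[k,4]>60:print(f,s[k],c[k])
    print(i[200:260:3,277].tolist())
```

```text
[ 0.4838  0.3112 -0.0268] [1.0045 0.2227 2.7835] [ -0.002  -37.9098 -26.9453   0.0482   0.0947   0.0002]
raw_w3 [299   9  34  29 590] [315.1864  22.5153]
raw_w3 [108  13  28  26 432] [121.3843  25.5556]
raw_w3 [186 122  30  34 598] [200.4682 138.587 ]
raw_w3 [ 61 131  23  29 386] [ 72.4119 144.6244]
raw_w3 [395 154  23  25 506] [405.7648 165.9921]
raw_w3 [265 220  21  18 319] [274.906 227.232]
raw_w3 [382 276  22  20 363] [392.3719 285.7851]
[[216, 209, 202], [217, 210, 204], [216, 208, 202], [218, 211, 204], [217, 211, 204], [217, 211, 204], [147, 142, 190], [89, 88, 192], [88, 88, 193], [85, 87, 193], [84, 82, 192], [81, 80, 190], [81, 81, 184], [72, 70, 123], [74, 74, 125], [98, 99, 130], [135, 132, 131], [137, 131, 131], [133, 130, 129], [134, 131, 130]]
raw_w4 [ 86   1  31  30 529] [100.9433  15.3875]
raw_w4 [301   0  40  26 705] [321.1504  10.3518]
raw_w4 [171 123  36  40 811] [188.2873 142.3243]
raw_w4 [ 37 134  24  32 454] [ 48.8392 149.3811]
raw_w4 [410 160  26  28 651] [422.4224 173.1736]
raw_w4 [393 295  25  20 399] [404.4837 304.5414]
[[217, 210, 203], [218, 212, 203], [217, 210, 202], [218, 212, 204], [214, 207, 201], [215, 208, 201], [215, 210, 202], [215, 209, 201], [214, 209, 202], [216, 210, 204], [216, 210, 203], [140, 136, 186], [86, 85, 187], [82, 82, 128], [74, 75, 123], [76, 75, 125], [74, 73, 121], [72, 75, 122], [70, 72, 122], [69, 71, 122]]
```

The fingers touch the shoe's top (z about 0.011) at a reported z of -0.026. So the real tips sit about 37 mm behind the reported TCP. I'll raise, open, lower by that offset and grip.

Call:
{"api": "arm_command", "payload": {"targets": [[0,0,0.03,0],[0,0,0.03,0],[0,0,0.03,0],[0,0,0.03,0],[0,0,0.03,0],[0,0,0.03,0],[0,0,0.03,0],[0,0,0.03,0]], "claw": 0.4}}

```text
time: 9.73
tool_pos: [0.4832, 0.3109, -0.0126]
ee_rot: [-3.141, -0.0, 2.554]
wrist_force: [0.5, -0.6, 0.4]
width: 0.0505
finger_force: 0.0
```

Call:
{"api": "arm_command", "payload": {"targets": [[0,0,-0.02,0],[0,0,-0.035,0],[0,0,-0.04,0],[0,0,-0.04,0],[0,0,-0.04,0]]}}

```text
time: 10.15
tool_pos: [0.483, 0.3108, -0.0329]
ee_rot: [-3.14, -0.001, 2.554]
wrist_force: [0.6, 0.6, 0.1]
width: 0.0563
finger_force: 0.0
```

Call:
{"api": "arm_command", "payload": {"targets": [[0,0,-0.004,0],[0,0,-0.004,0]]}}

```text
time: 10.32
tool_pos: [0.4835, 0.3111, -0.0342]
ee_rot: [3.141, 0.0, 2.554]
wrist_force: [0.3, -0.5, 0.5]
width: 0.0564
finger_force: 0.0
```

Call:
{"api": "arm_command", "payload": {"targets": [[0,0,0,0],[0,0,0,0],[0,0,0,0],[0,0,0,0],[0,0,0,0],[0,0,0,0],[0,0,0,0],[0,0,0,0]], "claw": 1}}

```text
time: 10.98
tool_pos: [0.4831, 0.3107, -0.0342]
ee_rot: [-3.141, -0.0, 2.554]
wrist_force: [-2.2, -1.9, 2.4]
width: 0.0179
finger_force: 29.3
```

Call:
{"api": "arm_command", "payload": {"targets": [[0,0,0,0],[0,0,0,0],[0,0,0.02,0],[0,0,0.05,0],[0,0,0.05,0],[0,0,0.05,0]]}}

```text
time: 11.48
tool_pos: [0.4844, 0.3117, -0.0083]
ee_rot: [3.139, 0.001, 2.554]
wrist_force: [0.2, 0.1, -1.6]
width: 0.0181
finger_force: 29.3
```

Gripped: width 18 mm at 29 N. Next I'll lift it over the bar and carry it to plate (-93, 25).

Call:
{"api": "arm_command", "payload": {"targets": [[0,0,0.04,0],[0,0,0.1,0],[0,0,0.16,0],[0,0,0.22,0],[0,0,0.28,0],[0,0,0.34,0],[0,0,0.4,0],[0,0,0.46,0]]}}

```text
time: 12.15
tool_pos: [0.483, 0.3109, 0.2209]
ee_rot: [-3.14, -0.001, 2.554]
wrist_force: [-0.3, 1.0, -2.8]
width: 0.0181
finger_force: 29.6
```

Call:
{"api": "arm_command", "payload": {"targets": [[0,-0.04,0.02,0.02],[0,-0.1,0.02,0.04],[0.01,-0.16,0.02,0.06],[0.02,-0.22,0.02,0.08],[0.03,-0.28,0.02,0.1],[0.04,-0.34,0.02,0.12],[0.05,-0.4,0.02,0.14],[0.06,-0.46,0.02,0.16]]}}

```text
time: 12.82
tool_pos: [0.5133, 0.0797, 0.2296]
ee_rot: [-3.141, -0.001, 2.891]
wrist_force: [0.7, -0.4, -3.0]
width: 0.0181
finger_force: 29.6
```

Call:
{"api": "arm_command", "payload": {"targets": [[0.008,-0.06,0,0.014],[0.008,-0.12,0,0.014],[0.008,-0.18,0,0.014],[0.008,-0.24,0,0.014],[0.008,-0.29,0,0.014],[0.008,-0.32,0,0.014],[0.008,-0.33,0,0.014],[0.008,-0.33,0,0.014]]}}

```text
time: 13.48
tool_pos: [0.5172, -0.0848, 0.2297]
ee_rot: [3.141, -0.002, 2.916]
wrist_force: [0.2, 0.3, -3.2]
width: 0.018
finger_force: 29.6
```

Run:
```python
from h import *
o=robot.get_obs();print(o['time'],o['tool_pos'],o['ee_rot'],o['width'],o['finger_force'])
C=np.array([.5625,.0016]);y=np.array([-.9752,.2213]);x=np.array([.2213,.9752])
t=C-.0935*x+.025*y;print('target',t,'shift units',(t-o['tool_pos'][:2])/.5)
im=robot.snapshot('wrist');cv2.imwrite('pics/raw_w5.png',im[:,:,::-1])
i=im.astype(int);m=((i[:,:,0]>150)&(i[:,:,1]<90)&(i[:,:,2]<90)).astype(np.uint8)
n,l,s,c=cv2.connectedComponentsWithStats(m)
for k in range(1,n):
    if s[k,4]>40:print(s[k],c[k])
```

```text
13.4833 [ 0.5172 -0.0848  0.2297] [ 3.1413 -0.0016  2.9159] 0.018009811473971415 29.555251251440495
target [ 0.5174 -0.084 ] shift units [0.0004 0.0016]
[449  14  13  13  87] [454.7931  20.3563]
[538  36   9  11  52] [541.9423  40.9423]
[499  50   9  11  55] [502.9818  54.8364]
[418 164  28  29 692] [431.6604 178.1185]
[266 239  26  29 717] [278.0084 253.1618]
[116 292  20  21 243] [125.9918 303.0494]
[402 302  21  12 189] [412.7619 307.2646]
[136 342  14  14 100] [142.63 348.13]
```

Call:
{"api": "arm_command", "payload": {"targets": [[0,0.002,-0.06,0],[0,0.002,-0.13,0],[0,0.002,-0.2,0],[0,0.002,-0.27,0],[0,0.002,-0.34,0],[0,0.002,-0.4,0],[0,0.002,-0.43,0],[0,0.002,-0.44,0]]}}

```text
time: 14.2
tool_pos: [0.5146, -0.0805, 0.0067]
ee_rot: [3.141, -0.007, 2.92]
wrist_force: [-0.6, 0.2, -2.6]
width: 0.0177
finger_force: 29.6
```

Call:
{"api": "arm_command", "payload": {"targets": [[0,0,-0.01,0],[0,0,-0.02,0],[0,0,-0.03,0],[0,0,-0.034,0],[0,0,-0.034,0]]}}

```text
time: 14.62
tool_pos: [0.5178, -0.083, -0.0058]
ee_rot: [3.142, 0.001, 2.918]
wrist_force: [0.9, 0.2, -1.7]
width: 0.0179
finger_force: 29.5
```

Call:
{"api": "arm_command", "payload": {"targets": [[0,0,-0.004,0],[0,0,-0.004,0],[0,0,-0.004,0]]}}

```text
time: 14.87
tool_pos: [0.5177, -0.0831, -0.0079]
ee_rot: [3.142, 0.001, 2.918]
wrist_force: [-1.2, 0.7, -2.1]
width: 0.0181
finger_force: 29.5
```

Call:
{"api": "arm_command", "payload": {"targets": [[0,0,-0.003,0],[0,0,-0.003,0]]}}

```text
time: 15.03
tool_pos: [0.518, -0.0832, -0.0092]
ee_rot: [3.142, 0.001, 2.918]
wrist_force: [0.2, -0.6, -0.9]
width: 0.018
finger_force: 29.5
```

Call:
{"api": "arm_command", "payload": {"targets": [[0,0,0,0],[0,0,0,0],[0,0,0,0],[0,0,0,0],[0,0,0,0],[0,0,0,0]], "claw": 0.5}}

```text
time: 15.53
tool_pos: [0.5175, -0.083, -0.0096]
ee_rot: [3.141, 0.0, 2.918]
wrist_force: [-0.4, -0.2, 0.1]
width: 0.0467
finger_force: 0.0
```

Call:
{"api": "arm_command", "payload": {"targets": [[0,0,0.06,0],[0,0,0.14,0],[0,0,0.22,0],[0,0,0.3,0],[0,0,0.36,0],[0,0,0.42,0],[0,0,0.42,0],[0,0,0.42,0]]}}

```text
time: 16.2
tool_pos: [0.5187, -0.0833, 0.2028]
ee_rot: [-3.141, 0.005, 2.918]
wrist_force: [-1.1, -0.5, -0.8]
width: 0.0468
finger_force: 0.0
```

Run:
```python
from h import *
o=robot.get_obs();print(o['time'],o['tool_pos'],o['ee_rot'],o['joint_positions'])
im=robot.snapshot('wrist');cv2.imwrite('pics/raw_w6.png',im[:,:,::-1])
i=im.astype(int);m=((i[:,:,0]>150)&(i[:,:,1]<90)&(i[:,:,2]<90)).astype(np.uint8)
n,l,s,c=cv2.connectedComponentsWithStats(m)
C=np.array([.5625,.0016]);y=np.array([-.9752,.2213]);x=np.array([.2213,.9752])
for k in range(1,n):
    if s[k,4]>40:
        O,d=wray(o,*c[k]);p=O+d*(.035-O[2])/d[2];q=p[:2]-C;print(s[k],c[k],p,q@x,q@y)
```

```text
16.2 [ 0.5187 -0.0833  0.2028] [-3.1415  0.0053  2.918 ] [-0.2672  0.0235  1.3698  0.0001  1.7431 -1.6145]
[458   8  13  14  96] [463.5833  14.5521] [0.3513 0.2047 0.035 ] 0.1513159034688513 0.2509251085691413
[549  32   8  12  53] [552.4717  37.7547] [0.384  0.3801 0.035 ] 0.3295839706696779 0.2578500618999259
[509  47   9  11  55] [513.2     51.7273] [0.4058 0.2814 0.035 ] 0.23814933624945078 0.21475487853113773
[347 137  12  11 109] [352.2569 141.8991] [0.4935 0.0137 0.035 ] -0.003442121770362138 0.06992337254646483
[273 172  11  14 140] [277.8714 178.8214] [ 0.5184 -0.0832  0.035 ] -0.09243685884717251 0.024215023378446245
[343 210  12  12 136] [348.4191 215.4706] [ 0.5835 -0.0069  0.035 ] -0.0036270526748876162 -0.022395588790366416
```

The shoe is placed: toe at plate (-92, 24), heels at (-3, 70) and (-4, -22) mm, lying square. A vertical gripper can't reach the handle, so I'll check whether poses at the arm's limit produce a tilt that stays in the command.

Call:
{"api": "arm_command", "payload": {"targets": [[0,0,0.08,0],[0,0,0.16,0],[0,0,0.24,0],[0,0,0.32,0],[0,0,0.4,0],[0,0,0.48,0],[0,0,0.56,0],[0,0,0.64,0]]}}

```text
time: 16.92
tool_pos: [0.5172, -0.0829, 0.5171]
ee_rot: [3.141, -0.003, 2.918]
wrist_force: [1.0, -0.8, 1.6]
width: 0.0471
finger_force: 0.0
```

Call:
{"api": "arm_command", "payload": {"targets": [[0,0,0.08,0],[0,0,0.16,0],[0,0,0.24,0],[0,0,0.32,0],[0,0,0.4,0],[0,0,0.48,0],[0,0,0.56,0],[0,0,0.64,0]]}}

```text
time: 17.58
tool_pos: [0.4445, -0.0712, 0.5874]
ee_rot: [3.14, 0.02, 2.918]
wrist_force: [-0.0, -0.2, -0.4]
width: 0.0475
finger_force: 0.0
```

Run:
```python
from h import *
o=robot.get_obs();print(o['time'],o['tool_pos'],o['ee_rot'],o['joint_positions'])
```

```text
17.5833 [ 0.4445 -0.0712  0.5874] [3.1404 0.0202 2.9181] [-0.287   0.238   0.2746  0.0048  2.6089 -1.6301]
```

Call:
{"api": "arm_command", "payload": {"targets": [[-0.08,0,0.08,0],[-0.16,0.02,0.16,0],[-0.24,0.03,0.24,0],[-0.32,0.04,0.32,0],[-0.4,0.06,0.4,0],[-0.4,0.06,0.5,0],[-0.4,0.06,0.5,0],[-0.4,0.06,0.5,0]]}}

```text
time: 18.25
tool_pos: [0.3793, -0.0671, 0.6298]
ee_rot: [-3.134, 0.079, 2.918]
wrist_force: [0.4, -1.0, -0.7]
width: 0.047
finger_force: 0.0
```

Run:
```python
from h import *
o=robot.get_obs();print(o['time'],o['tool_pos'],o['ee_rot'],o['joint_positions'])
```

```text
18.25 [ 0.3793 -0.0671  0.6298] [-3.134   0.0795  2.9183] [-0.3229  0.1324  0.2758  0.0007  2.6536 -1.6694]
```

Call:
{"api": "arm_command", "payload": {"targets": [[0.02,0,-0.08,0],[0.04,0,-0.16,0],[0.06,0,-0.24,0],[0.06,0,-0.3,0],[0.06,0,-0.3,0],[0.06,0,-0.3,0]]}}

```text
time: 18.75
tool_pos: [0.4077, -0.0666, 0.4748]
ee_rot: [-3.135, 0.067, 2.918]
wrist_force: [-0.5, -0.4, 1.9]
width: 0.0472
finger_force: 0.0
```

The tilt stays in the command: 0.067 rad held after retreating. So I can build a tilt at the joint limit and bring it to the handle. If I build it with the arm facing plate +x (world angle 1.348), the tilt will be along plate x with no more turning needed.

Call:
{"api": "arm_command", "payload": {"targets": [[-0.02,0.07,0.02,-0.055],[-0.05,0.14,0.04,-0.11],[-0.08,0.21,0.06,-0.165],[-0.12,0.28,0.08,-0.22],[-0.17,0.34,0.1,-0.275],[-0.22,0.4,0.12,-0.33],[-0.27,0.46,0.14,-0.385],[-0.32,0.52,0.16,-0.44]]}}

```text
time: 19.42
tool_pos: [0.2746, 0.1626, 0.5581]
ee_rot: [3.132, 0.083, 2.088]
wrist_force: [-0.7, 0.6, 0.4]
width: 0.0474
finger_force: 0.0
```

Call:
{"api": "arm_command", "payload": {"targets": [[-0.06,0.06,0.02,-0.055],[-0.11,0.12,0.04,-0.11],[-0.16,0.18,0.06,-0.165],[-0.21,0.24,0.08,-0.22],[-0.26,0.3,0.1,-0.275],[-0.28,0.36,0.12,-0.31],[-0.28,0.4,0.14,-0.31],[-0.28,0.4,0.14,-0.31]]}}

```text
time: 20.08
tool_pos: [0.1498, 0.3914, 0.6001]
ee_rot: [3.113, 0.005, 1.442]
wrist_force: [28.0, 36.0, -0.3]
width: 0.0471
finger_force: 0.0
```

Run:
```python
from h import *
o=robot.get_obs();print(o['time'],o['tool_pos'],o['ee_rot'],o['joint_positions'])
print(Ro.from_euler('xyz',o['ee_rot']).as_matrix())
```

```text
20.0833 [0.1498 0.3914 0.6001] [3.1127 0.0045 1.4421] [ 1.0966  0.2094  0.2732 -0.0612  2.6527  1.1711]
[[ 0.1284  0.9913  0.0281]
 [ 0.9917 -0.1282 -0.0082]
 [-0.0045  0.0289 -0.9996]]
```

Call:
{"api": "arm_command", "payload": {"targets": [[0,0,0,0],[0,0,0,0]]}}

```text
time: 20.25
tool_pos: [0.1543, 0.3992, 0.5907]
ee_rot: [3.121, 0.027, 1.448]
wrist_force: [-0.7, 0.1, 1.2]
width: 0.0468
finger_force: 0.0
```

Call:
{"api": "arm_command", "payload": {"targets": [[-0.04,-0.03,0.04,-0.02],[-0.08,-0.06,0.08,-0.048],[-0.12,-0.09,0.12,-0.048],[-0.16,-0.13,0.16,-0.048],[-0.17,-0.18,0.2,-0.048],[-0.18,-0.23,0.23,-0.048],[-0.19,-0.28,0.26,-0.048],[-0.2,-0.33,0.29,-0.048]]}}

```text
time: 20.92
tool_pos: [0.1009, 0.3801, 0.6217]
ee_rot: [3.099, -0.05, 1.347]
wrist_force: [0.4, 0.1, 0.2]
width: 0.0472
finger_force: 0.0
```

```bash
cat > st.py <<'E'
from h import *
o=robot.get_obs();R=Ro.from_euler('xyz',o['ee_rot']).as_matrix();z=R[:,2]
print(o['time'],o['tool_pos'],'rpy',o['ee_rot'],'q',o['joint_positions'],'tilt',np.degrees(np.arccos(-z[2])),'dir',np.arctan2(z[1],z[0]),'ytool z',R[2,1],'F',o['wrist_force'])
E
python3 st.py
```

```text
20.9167 [0.1009 0.3801 0.6217] rpy [ 3.0985 -0.0503  1.3467] q [ 1.202   0.1557  0.2738 -0.0757  2.655   1.3592] tilt 3.7933996686731106 dir 0.6380512375987194 ytool z 0.04300415005960982 F [0.3757 0.0725 0.234 ]
```

Call:
{"api": "arm_command", "payload": {"targets": [[-0.02,-0.12,0.15,0],[-0.04,-0.24,0.3,0],[-0.06,-0.36,0.45,0],[-0.1,-0.5,0.7,0]]}}

```text
time: 21.25
tool_pos: [0.1079, 0.3451, 0.6464]
ee_rot: [3.079, -0.111, 1.35]
wrist_force: [0.2, -0.1, -0.6]
width: 0.0472
finger_force: 0.0
```

```bash
python3 st.py
```

```text
21.25 [0.1079 0.3451 0.6464] rpy [ 3.0785 -0.1114  1.3496] q [ 1.1543  0.0901  0.2737 -0.0863  2.6548  1.3003] tilt 7.329019536034338 dir 0.83279689298631 ytool z 0.0626361959167979 F [ 0.2051 -0.1126 -0.58  ]
```

Call:
{"api": "arm_command", "payload": {"targets": [[-0.1,-0.5,0.7,0],[-0.1,-0.5,0.7,0]]}}

```text
time: 21.42
tool_pos: [0.1084, 0.3199, 0.6628]
ee_rot: [3.062, -0.155, 1.353]
wrist_force: [-0.5, -0.3, -0.0]
width: 0.0467
finger_force: 0.0
```

```bash
python3 st.py
```

```text
21.4167 [0.1084 0.3199 0.6628] rpy [ 3.0617 -0.1545  1.353 ] q [ 1.1259  0.0428  0.2737 -0.0926  2.6549  1.2643] tilt 9.95834480934036 dir 0.8731011136483187 ytool z 0.07889154573240707 F [-0.5352 -0.3315 -0.0417]
```

It works, at about 1.3° per row. I'll steer the base towards plate x's direction and keep going to about 30°.

Call:
{"api": "arm_command", "payload": {"targets": [[-0.1,-0.1,0.3,0],[-0.2,-0.2,0.5,0],[-0.25,-0.3,0.7,0],[-0.25,-0.4,0.8,0],[-0.25,-0.5,0.9,0],[-0.25,-0.5,0.9,0]]}}

```text
time: 21.92
tool_pos: [0.0773, 0.2986, 0.6803]
ee_rot: [3.042, -0.208, 1.359]
wrist_force: [0.7, -0.1, -0.4]
width: 0.0468
finger_force: 0.0
```

```bash
python3 st.py
```

```text
21.9167 [0.0773 0.2986 0.6803] rpy [ 3.0424 -0.2082  1.3589] q [ 1.2219 -0.0103  0.2737 -0.15    2.6539  1.3037] tilt 13.193644202677367 dir 0.9100952230648852 ytool z 0.09689204072939095 F [ 0.7085 -0.1352 -0.3861]
```

Call:
{"api": "arm_command", "payload": {"targets": [[-0.08,0,0,0],[-0.16,0,0,0],[-0.24,0,0,0],[-0.28,0,0,0],[-0.28,0,0,0]]}}

```text
time: 22.33
tool_pos: [-0.0653, 0.2989, 0.6745]
ee_rot: [3.049, -0.225, 1.368]
wrist_force: [0.6, 0.2, 0.6]
width: 0.0469
finger_force: 0.0
```

Call:
{"api": "arm_command", "payload": {"targets": [[0,-0.3,0.6,0],[0,-0.5,0.7,0],[0,-0.5,0.7,0],[0,-0.5,0.7,0]]}}

```text
time: 22.67
tool_pos: [-0.0453, 0.2349, 0.6832]
ee_rot: [3.052, -0.263, 1.361]
wrist_force: [0.6, 0.3, 0.4]
width: 0.0471
finger_force: 0.0
```

```bash
python3 st.py
```

```text
22.6667 [-0.0453  0.2349  0.6832] rpy [ 3.0519 -0.2631  1.3605] q [ 1.8507 -0.1285  0.3835 -0.4437  2.6543  1.6557] tilt 15.910329865759405 dir 1.0275082076703186 ytool z 0.0865282645886338 F [0.5882 0.3443 0.3716]
```

Call:
{"api": "arm_command", "payload": {"targets": [[0,-0.3,0.6,0],[0,-0.5,0.7,0],[0,-0.5,0.7,0],[0,-0.5,0.7,0]]}}

```text
time: 23.0
tool_pos: [-0.0273, 0.1884, 0.6876]
ee_rot: [3.052, -0.299, 1.364]
wrist_force: [0.9, 0.0, -0.3]
width: 0.0469
finger_force: 0.0
```

```bash
python3 st.py
```

```text
23.0 [-0.0273  0.1884  0.6876] rpy [ 3.0523 -0.2992  1.3636] q [ 1.8643 -0.226   0.4422 -0.4869  2.6541  1.6227] tilt 17.868550139310894 dir 1.068783508142276 ytool z 0.0852047388207216 F [ 0.8646  0.0037 -0.282 ]
```

Call:
{"api": "arm_command", "payload": {"targets": [[0,0,0.5,0],[0,-0.1,1,0],[0,-0.2,1,0],[0,-0.2,1,0],[0,-0.3,1,0],[0,-0.4,1,0]]}}

```text
time: 23.5
tool_pos: [-0.0059, 0.1971, 0.7029]
ee_rot: [3.041, -0.329, 1.368]
wrist_force: [-0.2, 0.7, -0.8]
width: 0.047
finger_force: 0.0
```

```bash
python3 st.py
```

```text
23.5 [-0.0059  0.1971  0.7029] rpy [ 3.041  -0.3288  1.3684] q [ 1.7136 -0.2047  0.3732 -0.4483  2.6536  1.5023] tilt 19.670784702980455 dir 1.0654731116281637 ytool z 0.09503159073026751 F [-0.1553  0.6582 -0.8278]
```

Call:
{"api": "arm_command", "payload": {"targets": [[0,-0.3,1,0],[0,-0.6,1,0],[0,-0.6,1,0],[0,-0.6,1,0]]}}

```text
time: 23.83
tool_pos: [0.0059, 0.163, 0.7095]
ee_rot: [3.032, -0.367, 1.375]
wrist_force: [-0.2, -0.1, 0.5]
width: 0.0473
finger_force: 0.0
```

```bash
python3 st.py
```

```text
23.8333 [0.0059 0.163  0.7095] rpy [ 3.0322 -0.3668  1.3752] q [ 1.7191 -0.2647  0.389  -0.4965  2.6545  1.453 ] tilt 21.890499013003655 dir 1.0780123844511118 ytool z 0.10192508396511195 F [-0.2453 -0.0551  0.5205]
```

Call:
{"api": "arm_command", "payload": {"targets": [[-0.1,-0.1,1,0],[-0.2,-0.3,1,0],[-0.2,-0.4,1,0],[-0.2,-0.5,1,0],[-0.2,-0.5,1,0]]}}

```text
time: 24.25
tool_pos: [-0.002, 0.1588, 0.7227]
ee_rot: [3.025, -0.406, 1.381]
wrist_force: [-0.4, 0.7, 0.2]
width: 0.0472
finger_force: 0.0
```

Call:
{"api": "arm_command", "payload": {"targets": [[-0.1,-0.1,1,0],[-0.2,-0.3,1,0],[-0.2,-0.4,1,0],[-0.2,-0.5,1,0],[-0.2,-0.5,1,0]]}}

```text
time: 24.67
tool_pos: [-0.0005, 0.1508, 0.7351]
ee_rot: [3.024, -0.441, 1.385]
wrist_force: [0.7, -0.1, 0.6]
width: 0.047
finger_force: 0.0
```

```bash
python3 st.py
```

```text
24.6667 [-0.0005  0.1508  0.7351] rpy [ 3.0236 -0.4412  1.3855] q [ 2.3302 -0.1985  0.2755 -1.0777  2.654   1.4811] tilt 26.11260025023356 dir 1.1146662351007826 ytool z 0.10645857360944147 F [ 0.6689 -0.0726  0.5867]
```

Call:
{"api": "arm_command", "payload": {"targets": [[0,-0.1,1,0],[0,-0.3,1,0],[0,-0.4,1,0],[0,-0.5,1,0],[0,-0.5,1,0]]}}

```text
time: 25.08
tool_pos: [0.0353, 0.1233, 0.7407]
ee_rot: [3.022, -0.465, 1.384]
wrist_force: [0.4, 0.0, 0.6]
width: 0.0468
finger_force: 0.0
```

```bash
python3 st.py
```

```text
25.0833 [0.0353 0.1233 0.7407] rpy [ 3.0217 -0.4651  1.3843] q [ 2.231  -0.2559  0.274  -1.0786  2.6541  1.3713] tilt 27.455451517422144 dir 1.1217854094334034 ytool z 0.10694248535065456 F [0.4216 0.0277 0.5945]
```

The tilt is now 27.5°, mostly along plate x, which should clear the bar by about 15 mm. I'll leave the joint limits, shut the fingers and head for a hover up-axis of the handle.

Call:
{"api": "arm_command", "payload": {"targets": [[0.07,0.03,-0.03,0],[0.14,0.06,-0.06,0],[0.21,0.07,-0.09,0],[0.28,0.08,-0.12,0],[0.35,0.08,-0.16,0],[0.42,0.06,-0.2,0],[0.49,0.04,-0.24,0],[0.56,0.02,-0.28,0]], "claw": 1}}

```text
time: 25.75
tool_pos: [0.1256, 0.0656, 0.6233]
ee_rot: [3.022, -0.485, 1.389]
wrist_force: [-0.2, -0.6, -0.2]
width: 0.0007
finger_force: 0.0
```

```bash
python3 st.py
```

```text
25.75 [0.1256 0.0656 0.6233] rpy [ 3.0225 -0.4855  1.3886] q [ 2.5292 -0.711   0.9044 -1.0785  2.5782  1.7112] tilt 28.574849543561914 dir 1.1375135363201871 ytool z 0.10510701044054035 F [-0.2441 -0.55   -0.1837]
```

Call:
{"api": "arm_command", "payload": {"targets": [[-0.06,0.06,0.02,0],[-0.14,0.12,0.02,0],[-0.2,0.18,0,0],[-0.23,0.26,-0.02,0],[-0.23,0.34,-0.04,0],[-0.2,0.42,-0.06,0],[-0.15,0.5,-0.08,0],[-0.1,0.58,-0.1,0]]}}

```text
time: 26.42
tool_pos: [0.0267, 0.1497, 0.6171]
ee_rot: [3.002, -0.465, 1.402]
wrist_force: [-0.9, -1.2, 0.7]
width: 0.0002
finger_force: 0.0
```

```bash
python3 st.py
```

```text
26.4167 [0.0267 0.1497 0.6171] rpy [ 3.0019 -0.4654  1.4019] q [ 1.7225 -0.6142  0.9418 -0.4007  2.3693  1.5732] tilt 27.755047849632188 dir 1.0982325457178166 ytool z 0.12444768997657807 F [-0.8852 -1.1675  0.6836]
```

Call:
{"api": "arm_command", "payload": {"targets": [[0.02,0.08,-0.02,0],[0.05,0.16,-0.05,0],[0.08,0.24,-0.08,0],[0.12,0.32,-0.1,0],[0.16,0.38,-0.12,0],[0.22,0.43,-0.14,0],[0.28,0.47,-0.16,0],[0.34,0.5,-0.18,0]]}}

```text
time: 27.08
tool_pos: [0.1472, 0.3532, 0.5466]
ee_rot: [3.001, -0.465, 1.4]
wrist_force: [-0.5, 0.5, -0.8]
width: 0.0001
finger_force: 0.0
```

```bash
python3 st.py
```

```text
27.0833 [0.1472 0.3532 0.5466] rpy [ 3.0012 -0.4647  1.4001] q [ 0.9659 -0.4421  1.1064  0.0656  1.996   1.2116] tilt 27.726763288492073 dir 1.094647800359309 ytool z 0.12507976595393266 F [-0.4931  0.5473 -0.8039]
```

Call:
{"api": "arm_command", "payload": {"targets": [[0.055,-0.05,-0.01,0],[0.11,-0.1,-0.02,0],[0.165,-0.16,-0.04,0],[0.22,-0.21,-0.06,0],[0.275,-0.27,-0.08,0],[0.33,-0.33,-0.1,0],[0.385,-0.39,-0.12,0],[0.44,-0.45,-0.14,0]]}}

```text
time: 27.75
tool_pos: [0.34, 0.1531, 0.4867]
ee_rot: [2.998, -0.464, 1.399]
wrist_force: [0.6, 1.8, -0.2]
width: 0.0005
finger_force: 0.0
```

```bash
python3 st.py
```

```text
27.75 [0.34   0.1531 0.4867] rpy [ 2.9983 -0.4643  1.3987] q [-0.2493 -0.4226  1.2415  0.5613  2.124   0.305 ] tilt 27.75274527504999 dir 1.086984284262073 ytool z 0.1277034351485776 F [ 0.6074  1.7841 -0.1986]
```

Call:
{"api": "arm_command", "payload": {"targets": [[0.055,-0.055,-0.02,0],[0.11,-0.11,-0.04,0],[0.165,-0.17,-0.06,0],[0.22,-0.22,-0.08,0],[0.275,-0.28,-0.1,0],[0.33,-0.34,-0.12,0],[0.385,-0.4,-0.14,0],[0.44,-0.46,-0.16,0]]}}

```text
time: 28.42
tool_pos: [0.559, -0.0763, 0.4062]
ee_rot: [3.001, -0.464, 1.399]
wrist_force: [0.2, -0.6, 0.4]
width: 0.0002
finger_force: 0.0
```

```bash
python3 st.py
```

```text
28.4167 [ 0.559  -0.0763  0.4062] rpy [ 3.0009 -0.4638  1.3991] q [-0.5674  0.0917  0.9817  0.5478  2.0474 -0.101 ] tilt 27.68295064184764 dir 1.0924920576728223 ytool z 0.12542389513411958 F [ 0.233  -0.5945  0.3744]
```

Call:
{"api": "arm_command", "payload": {"targets": [[0,0,0,0],[0,0,0,0],[0,0,0,0]]}}

```text
time: 28.67
tool_pos: [0.5579, -0.0738, 0.407]
ee_rot: [3.002, -0.464, 1.4]
wrist_force: [-0.5, 1.0, 0.1]
width: 0.0004
finger_force: 0.0
```

```bash
cat >> st.py <<'E'
C=np.array([.5625,.0016]);y=np.array([-.9752,.2213]);x=np.array([.2213,.9752])
def pl(p):q=p[:2]-C;return np.array([q@x,q@y,p[2]])*1000
print('tip plate',pl(o['tool_pos']-.036*z),'zt',z)
def goal(a,b,h,L):
    t=np.append(C+a*x/1000+b*y/1000,h/1000)+(.036-L)*z;return (t-o['tool_pos'])/.5
for L in(.2,.1,0):print(L,goal(66,-103,70,L))
E
python3 st.py
```

```text
28.6667 [ 0.5579 -0.0738  0.407 ] rpy [ 3.0018 -0.4644  1.4004] q [-0.5647  0.0889  0.9833  0.5486  2.0488 -0.0987] tilt 27.70539888379094 dir 1.0960332283523455 ytool z 0.12456659143964685 F [-0.4996  1.0425  0.1155]
tip plate [-90.8026  -8.0126 438.8822] zt [ 0.2125  0.4135 -0.8853]
0.2 [ 0.1697  0.0984 -0.3836]
0.1 [ 0.2122  0.1811 -0.5607]
0 [ 0.2547  0.2638 -0.7378]
```

Call:
{"api": "arm_command", "payload": {"targets": [[0.04,0.02,-0.06,0],[0.07,0.04,-0.12,0],[0.1,0.05,-0.18,0],[0.12,0.06,-0.24,0],[0.15,0.08,-0.3,0],[0.17,0.098,-0.36,0],[0.17,0.098,-0.384,0],[0.17,0.098,-0.384,0]]}}

```text
time: 29.33
tool_pos: [0.641, -0.0227, 0.213]
ee_rot: [3.006, -0.464, 1.401]
wrist_force: [-0.3, 0.0, -0.2]
width: 0.0007
finger_force: 0.0
```

Call:
{"api": "arm_command", "payload": {"targets": [[0.011,0.021,-0.045,0],[0.021,0.042,-0.09,0],[0.032,0.062,-0.133,0],[0.042,0.083,-0.177,0],[0.042,0.083,-0.177,0]]}}

```text
time: 29.75
tool_pos: [0.6626, 0.0188, 0.1252]
ee_rot: [3.005, -0.464, 1.402]
wrist_force: [-0.5, 0.5, -0.7]
width: 0.0003
finger_force: 0.0
```

```bash
python3 st.py
python3 - <<'E'
from h import *
a=robot.snapshot('scene');w=robot.snapshot('wrist')
cv2.imwrite('pics/raw_sc7.png',a[:,:,::-1]);cv2.imwrite('pics/raw_w7.png',w[:,:,::-1])
r=np.hstack([cv2.resize(a[90:315,180:380,::-1],(400,450),interpolation=cv2.INTER_CUBIC),cv2.resize(w[:,90:463,::-1],(400,450))])
cv2.imwrite('pics/m7.png',r)
E
```

```text
29.75 [0.6626 0.0188 0.1252] rpy [ 3.005  -0.4644  1.4015] q [-0.3341  0.2264  1.386   0.4806  1.4724 -0.1668] tilt 27.653545950200837 dir 1.10379234278959 ytool z 0.12174201163245965 F [-0.4803  0.529  -0.6658]
tip plate [ 22.6857 -89.7855 157.1243] zt [ 0.209   0.4144 -0.8858]
0.2 [-0.0386 -0.0871  0.1801]
0.1 [ 0.0032 -0.0043  0.0029]
0 [ 0.0449  0.0786 -0.1742]
```

View pics/m7.png

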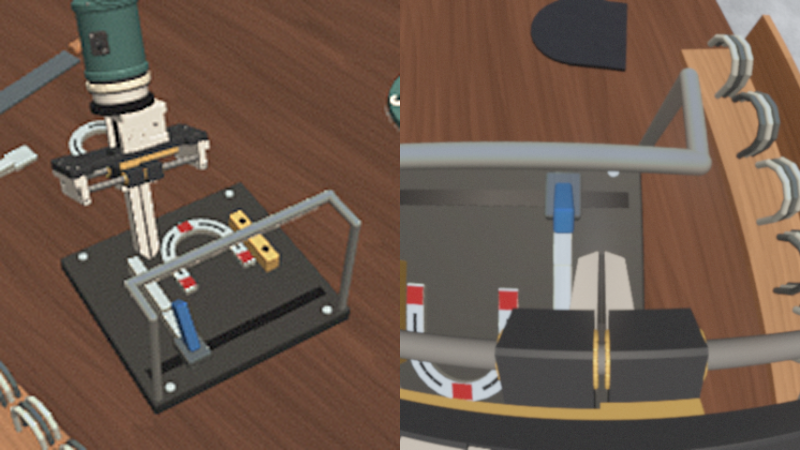

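The scene view shows the tilted gripper clear of the bar. The shoe lies between the brass jaw (255,240) and the stop, with its toe away from the bar. In the wrist view the shut fingers at (603,255) are just on the -y side of the blue handle at (563,205). I'll insert along the tool axis.

Call:
{"api": "arm_command", "payload": {"targets": [[0.011,0.016,-0.04,0],[0.022,0.036,-0.085,0],[0.022,0.036,-0.085,0]]}}

```text
time: 30.1
tool_pos: [0.6745, 0.0357, 0.0833]
ee_rot: [3.004, -0.464, 1.401]
wrist_force: [-1.5, 0.2, -0.6]
width: 0.0004
finger_force: 0.0
```

Call:
{"api": "arm_command", "payload": {"targets": [[0.011,0.02,-0.045,0],[0.023,0.042,-0.09,0],[0.023,0.042,-0.09,0]]}}

```text
time: 30.35
tool_pos: [0.6854, 0.057, 0.0375]
ee_rot: [3.006, -0.464, 1.401]
wrist_force: [-1.9, -0.4, -1.2]
width: 0.0005
finger_force: 0.0
```

```bash
python3 st.py
```

```text
30.35 [0.6854 0.057  0.0375] rpy [ 3.0057 -0.4641  1.4008] q [-0.2622  0.3191  1.4513  0.4908  1.2996 -0.1767] tilt 27.62796656002159 dir 1.1044256898219331 ytool z 0.12110067419814813 F [-1.9205 -0.4302 -1.2263]
tip plate [  65.0454 -103.611    69.4163] zt [ 0.2085  0.4142 -0.886 ]
0.2 [-0.0842 -0.1636  0.3556]
0.1 [-0.0425 -0.0807  0.1784]
0 [-0.0008  0.0021  0.0012]
```

Call:
{"api": "arm_command", "payload": {"targets": [[-0.01,0.0022,0,0],[-0.02,0.0044,0,0],[-0.03,0.0066,0,0],[-0.035,0.008,0,0],[-0.04,0.009,0,0],[-0.045,0.01,0,0],[-0.05,0.011,0,0],[-0.05,0.011,0,0]]}}

```text
time: 31.02
tool_pos: [0.6646, 0.0604, 0.0424]
ee_rot: [2.992, -0.463, 1.403]
wrist_force: [4.2, -0.2, -0.8]
width: 0.0002
finger_force: 2.3
```

Call:
{"api": "arm_command", "payload": {"targets": [[-0.004,0.001,0,0],[-0.01,0.0022,0,0],[-0.015,0.0033,0,0],[-0.02,0.0044,0,0],[-0.02,0.0044,0,0]]}}

```text
time: 31.43
tool_pos: [0.6545, 0.0627, 0.0424]
ee_rot: [2.992, -0.463, 1.403]
wrist_force: [4.3, -0.8, -0.8]
width: 0.0004
finger_force: 2.3
```

```bash
cat >> st.py <<'E'
print('Fy plate',o['wrist_force'][:2]@y,'Fx plate',o['wrist_force'][:2]@x)
w=robot.snapshot('wrist');cv2.imwrite('pics/raw_wl.png',w[:,:,::-1]);i=w.astype(int)
O=o
m=((i[:,:,0]>150)&(i[:,:,1]<90)&(i[:,:,2]<90)).astype(np.uint8);n,l,s,c=cv2.connectedComponentsWithStats(m)
for k in range(1,n):
    if s[k,4]>40:
        a,d=wray(o,*c[k]);print('red',s[k,4],pl(a+d*(.035-a[2])/d[2]))
m=((i[:,:,2]>120)&(i[:,:,0]<90)&(i[:,:,2]-i[:,:,1]>35)).astype(np.uint8);n,l,s,c=cv2.connectedComponentsWithStats(m)
for k in range(1,n):
    if s[k,4]>80:
        a,d=wray(o,*c[k]);print('blue',s[k],c[k],pl(a+d*(.085-a[2])/d[2]))
E
python3 st.py
```

```text
31.4333 [0.6545 0.0627 0.0424] rpy [ 2.9924 -0.4635  1.4029] q [-0.2666  0.2403  1.5417  0.4946  1.2792 -0.189 ] tilt 27.801947060940833 dir 1.0786154370118237 ytool z 0.13294149668707897 F [ 4.3275 -0.8438 -0.7506]
tip plate [ 63.7414 -71.7772  74.2058] zt [ 0.2204  0.4111 -0.8846]
0.2 [-0.0263 -0.1738  0.3454]
0.1 [ 0.0178 -0.0916  0.1685]
0 [ 0.0619 -0.0094 -0.0084]
Fy plate -4.406957257444733 Fx plate 0.13480077159183781
red 83 [327.0902 235.9992  35.    ]
red 87 [239.685  195.8678  35.    ]
red 123 [-6.3253 66.8277 35.    ]
blue [ 226  206   29   63 1565] [239.4767 237.2454] [ 69.104  -49.5059  85.    ]
```

Call:
{"api": "arm_command", "payload": {"targets": [[-0.005,0.001,0,0],[-0.01,0.0022,0,0],[-0.015,0.0033,0,0],[-0.015,0.0033,0,0]]}}

```text
time: 31.82
tool_pos: [0.6469, 0.0645, 0.0423]
ee_rot: [2.993, -0.464, 1.403]
wrist_force: [3.6, -1.4, 1.6]
width: 0.0002
finger_force: 2.5
```

Call:
{"api": "arm_command", "payload": {"targets": [[-0.004,0.001,0,0],[-0.008,0.002,0,0],[-0.008,0.002,0,0]]}}

```text
time: 32.07
tool_pos: [0.6434, 0.0652, 0.0423]
ee_rot: [2.992, -0.463, 1.403]
wrist_force: [5.4, -1.1, 2.2]
width: 0.0005
finger_force: 3.0
```

```bash
python3 st.py
```

```text
32.0667 [0.6434 0.0652 0.0423] rpy [ 2.9921 -0.4633  1.403 ] q [-0.2674  0.2164  1.571   0.4953  1.2746 -0.1925] tilt 27.799241531139874 dir 1.0779954338459683 ytool z 0.13321762169148646 F [ 5.4217 -1.0899  2.1592]
tip plate [ 63.7602 -60.3433  74.1329] zt [ 0.2206  0.4109 -0.8846]
0.2 [-0.0041 -0.1789  0.3456]
0.1 [ 0.0401 -0.0967  0.1687]
0 [ 0.0842 -0.0145 -0.0083]
Fy plate -5.528481724714578 Fx plate 0.13696675503838115
red 75 [327.2784 237.9285  35.    ]
red 96 [239.4383 196.9367  35.    ]
red 208 [-6.7323 70.7312 35.    ]
blue [ 226  206   29   63 1565] [239.4767 237.4492] [ 69.0027 -38.0678  85.    ]
```

Call:
{"api": "arm_command", "payload": {"targets": [[-0.002,0.0004,0,0],[-0.002,0.0004,0,0]]}}

```text
time: 32.28
tool_pos: [0.6429, 0.0653, 0.0423]
ee_rot: [2.991, -0.463, 1.403]
wrist_force: [6.7, -1.4, 0.3]
width: 0.0002
finger_force: 3.5
```

Call:
{"api": "arm_command", "payload": {"targets": [[-0.002,0.0004,0,0],[-0.002,0.0004,0,0]]}}

```text
time: 32.45
tool_pos: [0.6419, 0.0656, 0.0424]
ee_rot: [2.991, -0.463, 1.403]
wrist_force: [6.5, -1.2, 1.1]
width: 0.0004
finger_force: 3.5
```

Call:
{"api": "arm_command", "payload": {"targets": [[-0.002,0.0004,0,0],[-0.002,0.0004,0,0]]}}

```text
time: 32.62
tool_pos: [0.641, 0.0658, 0.0424]
ee_rot: [2.991, -0.464, 1.403]
wrist_force: [6.8, -0.3, 0.7]
width: 0.0005
finger_force: 3.5
```

Call:
{"api": "arm_command", "payload": {"targets": [[-0.002,0.0004,0,0],[-0.002,0.0004,0,0]]}}

```text
time: 32.78
tool_pos: [0.64, 0.066, 0.0424]
ee_rot: [2.991, -0.464, 1.403]
wrist_force: [7.3, -2.0, 0.1]
width: 0.0005
finger_force: 3.5
```

Call:
{"api": "arm_command", "payload": {"targets": [[-0.002,0.0004,0,0],[-0.002,0.0004,0,0]]}}

```text
time: 32.95
tool_pos: [0.6394, 0.0661, 0.0424]
ee_rot: [2.99, -0.464, 1.403]
wrist_force: [8.6, -1.7, -0.1]
width: 0.0003
finger_force: 4.1
```

```bash
python3 st.py
```

```text
32.95 [0.6394 0.0661 0.0424] rpy [ 2.9901 -0.4635  1.4029] q [-0.2679  0.2063  1.5832  0.4962  1.271  -0.194 ] tilt 27.841160169332486 dir 1.0739744168111862 ytool z 0.13495957314995552 F [ 8.636  -1.7367 -0.0948]
tip plate [ 63.7495 -56.2131  74.2374] zt [ 0.2226  0.4106 -0.8842]
0.2 [ 0.0032 -0.1805  0.3452]
0.1 [ 0.0477 -0.0984  0.1684]
0 [ 0.0922 -0.0163 -0.0085]
Fy plate -8.806165058049674 Fx plate 0.21755855156111126
red 85 [326.8256 237.5181  35.    ]
red 98 [239.4692 197.5235  35.    ]
red 227 [-6.7641 74.9333 35.    ]
blue [ 227  206   28   63 1568] [239.5727 237.146 ] [ 69.1886 -33.9777  85.    ]
```

Call:
{"api": "arm_command", "payload": {"targets": [[-0.002,0.0004,0,0],[-0.002,0.0004,0,0]]}}

```text
time: 33.17
tool_pos: [0.6392, 0.0661, 0.0425]
ee_rot: [2.988, -0.463, 1.403]
wrist_force: [10.4, -2.0, -1.6]
width: 0.0004
finger_force: 5.0
```

Call:
{"api": "arm_command", "payload": {"targets": [[-0.002,0.0004,0,0],[-0.002,0.0004,0,0]]}}

```text
time: 33.33
tool_pos: [0.6391, 0.0661, 0.0425]
ee_rot: [2.987, -0.463, 1.403]
wrist_force: [12.3, -0.8, -3.2]
width: -0.0001
finger_force: 6.0
```

Call:
{"api": "arm_command", "payload": {"targets": [[-0.002,0.0004,0,0],[-0.002,0.0004,0,0]]}}

```text
time: 33.5
tool_pos: [0.639, 0.0661, 0.0426]
ee_rot: [2.985, -0.463, 1.403]
wrist_force: [14.7, -0.8, -3.6]
width: 0.0002
finger_force: 7.0
```

Call:
{"api": "arm_command", "payload": {"targets": [[-0.003,0.0006,0,0],[-0.003,0.0006,0,0],[-0.003,0.0006,0,0]]}}

```text
time: 33.75
tool_pos: [0.6388, 0.0661, 0.0427]
ee_rot: [2.982, -0.463, 1.403]
wrist_force: [18.8, 0.8, -7.3]
width: 0.0003
finger_force: 8.6
```

```bash
python3 st.py
```

```text
33.75 [0.6388 0.0661 0.0427] rpy [ 2.982  -0.4633  1.4025] q [-0.2683  0.1985  1.5928  0.4979  1.2615 -0.1953] tilt 27.968835929467534 dir 1.0568929100700606 ytool z 0.14213732587162753 F [18.7848  0.7826 -7.2609]
tip plate [ 63.5672 -55.3173  74.4925] zt [ 0.2305  0.4084 -0.8832]
0.2 [ 0.0019 -0.1797  0.3443]
0.1 [ 0.048  -0.098   0.1677]
0 [ 0.0941 -0.0164 -0.009 ]
Fy plate -18.14575976301492 Fx plate 4.9202308459688595
red 76 [327.4482 238.6139  35.    ]
red 99 [239.4273 197.7696  35.    ]
red 241 [-6.5387 75.1508 35.    ]
blue [ 227  206   28   63 1563] [239.7793 236.8228] [ 69.2884 -33.142   85.    ]
```

It's firmly nipped: the push reads about 18 N, less about 6 N of slide drag. I'll back off behind the handle and withdraw along the tool axis.

Call:
{"api": "arm_command", "payload": {"targets": [[0.01,-0.0022,0,0],[0.02,-0.0044,0,0],[0.03,-0.0066,0,0],[0.045,-0.01,0,0],[0.045,-0.01,0,0]]}}

```text
time: 34.22
tool_pos: [0.6539, 0.0634, 0.0389]
ee_rot: [3.002, -0.464, 1.401]
wrist_force: [-0.1, 0.1, 0.4]
width: 0.0006
finger_force: 0.0
```

Call:
{"api": "arm_command", "payload": {"targets": [[-0.01,-0.02,0.042,0],[-0.02,-0.04,0.085,0],[-0.035,-0.066,0.14,0],[-0.05,-0.095,0.2,0],[-0.065,-0.123,0.26,0],[-0.08,-0.15,0.32,0],[-0.095,-0.18,0.38,0],[-0.11,-0.206,0.44,0]]}}

```text
time: 34.88
tool_pos: [0.5972, -0.0398, 0.2601]
ee_rot: [3.003, -0.464, 1.401]
wrist_force: [1.1, -0.8, -0.3]
width: 0.0005
finger_force: 0.0
```

Call:
{"api": "arm_command", "payload": {"targets": [[-0.02,-0.03,0.07,0],[-0.06,-0.09,0.1,0],[-0.06,-0.16,0.14,0],[-0.06,-0.22,0.18,0],[-0.06,-0.22,0.18,0],[-0.06,-0.22,0.18,0]]}}

```text
time: 35.38
tool_pos: [0.5683, -0.1508, 0.3492]
ee_rot: [3.001, -0.464, 1.4]
wrist_force: [0.2, -0.6, -0.3]
width: 0.0004
finger_force: 0.0
```

```bash
python3 st.py | head -3
python3 - <<'E'
from h import *
b=robot.snapshot('top');a=robot.snapshot('scene')
cv2.imwrite('pics/raw_sc9.png',a[:,:,::-1]);cv2.imwrite('pics/raw_top9.png',b[:,:,::-1])
r=np.hstack([cv2.resize(a[170:305,200:370,::-1],(400,318),interpolation=cv2.INTER_CUBIC),cv2.resize(b[130:265,200:325,::-1],(400,432),interpolation=cv2.INTER_CUBIC)[:318]])
cv2.imwrite('pics/m9.png',r)
E
```

```text
35.3833 [ 0.5683 -0.1508  0.3492] rpy [ 3.0011 -0.4636  1.3996] q [-0.6677  0.1638  1.0165  0.5259  2.0024 -0.249 ] tilt 27.66974768464489 dir 1.0934114400349229 ytool z 0.125209669458918 F [ 0.2495 -0.6414 -0.3271]
tip plate [-163.5482  -35.2159  381.0967] zt [ 0.2134  0.4125 -0.8856]
0.2 [ 0.1485  0.2527 -0.2679]
```

View pics/m9.png

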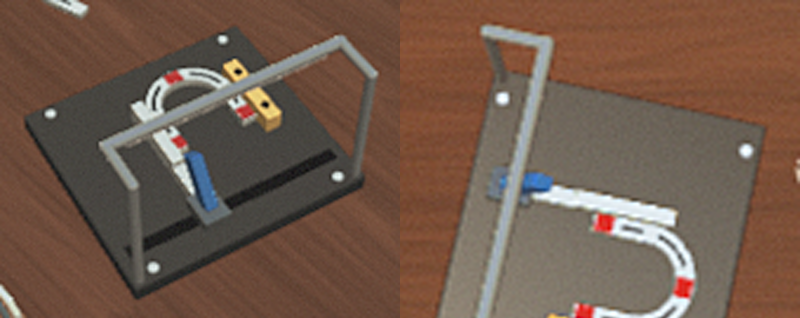

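The last view shows the shoe flat between the stop jaw (150,130) and the brass jaw (250,95), touching both. Its toe paint at (172,77) points away from the light bar, and the arm is clear. I'm handing in.

```bash
python3 -c "
from bench import robot
print(robot.close_job())"
```

```text
the job is handed in; nothing more can be done
None
```

I handed the job in at about 35 s: the marked shoe lies flat on the gauge, toe away from the light bar, nipped at an estimated 12 N (no direct reading) by pushing only the blue handle, then let go; no verdict came back.

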